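Fold the empty crate flat

ROBOT

A 6-joint arm with a two-finger parallel gripper is mounted at the origin on the work surface. World frame = base frame: x ahead of the robot, y to its left, z up, the work surface at z = 0. Lengths are in m, angles in degrees, forces in N, time in s.
With the tool pointing down it reaches from about 0.375 to 0.9 m from the base axis. Payload 3.1 kg.
Tool frame: the origin (TCP) lies on the centre line of the jaws, within the pads' length; the fingertips stand 8 mm ahead of it and the grasp point (between the pads) lies 11 mm behind it; y points along the fingers, x is the direction in which the jaws open and shut, and the axes are right-handed (so a half turn about y gives the same grasp; the last joint's range is limited). The gripper opens to 87 mm and grips with 3 to 60 N. Pads are 19 mm wide; open, the fingers measure 117 mm over their backs; the gripper's body (75 mm by 190 mm) begins 51 mm behind the grasp point.
Start: joints at [-85.858, 30.224, 82.088, -0, 67.689, -10.227], TCP at [0.155, -0.605, 0.231] pointing down, gripper open.
Joint ranges: [-176.69, 176.69], [-43.24, 126.21], [12.49, 139.97], [-82, 262], [0, 151.66], [-163.58, 163.58]. Speed limits (degrees/s): [159.86, 159.86, 180, 180, 180, 180].

INTERFACE

Orientations are given as a 3x3 rotation matrix whose columns are the frame's x, y, z axes.
In Python, from rig import read_state, imaging, job, spotter gives the robot as it stands.
- The arm moves only by the tool apply_moves, never from a script. Its argument "steps" is a list of rows, each an object of numbers: "x", "y", "z": the shift along the world's x, y, z in mm; "spin": the turn about the world's z in rad. In form: [{"x": .., "y": .., "z": .., "spin": ..}, ...]. A call has 1 to 12 rows; each row shifts and turns the pose as measured when the row begins; what a row does not reach is not made up. A row lasts 1/10 s, in which the tool goes at most 50 mm and 8.59 degrees, less where a joint would pass 70% of its speed; a pose out of reach is approached as far as the arm can. A call is refused whole if a number of a shift passes 50 or a number of a turn 0.15, either way. A call with a gripper value outside its range is refused whole. "grip" is the finger opening in mm, from 0 to 87, set as the call begins (left out, the last holds). The fingers move at their own pace and stop on an object; the grip force is fixed at half the most. Time passes only in rows, so rows that do not move let the fingers close. It gives the time, the measured TCP pose, the force and the opening at its end, in the units of the state.
- read_state(): the state, without advancing time (a new reading comes with each control period).
- imaging.capture(name): name is "side" or "top" or "wrist"; returns the picture (400x640x3 uint8, red, green, blue); there is no depth.
- imaging.camera_params(name): a dict with "fov_y" (degrees; the focal length in pixels is half the picture's height over the tangent of half this angle, whatever the lens; pixels are square), "cx", "cy" (the principal point, pixels), "dist" ([k1, k2, p1, p2, k3] as OpenCV has them; the pictures are not rectified), "R" (3x3) and "t" (3): a world point X has camera coordinates R X + t. Camera axes: x right, y down, z forward; pixel columns grow to the right and rows downward; lengths in m; the calibration is good to about 2 mm. A picture is of the moment at which its call begins: read the wrist's pose just before it. camera_params takes no time and is no camera call; for the wrist camera it gives the pose at the moment of the call.
- job.hand_in(): hands the job in, once; it reports no verdict.
Trained networks look in the newest picture that a camera, given by its name, has taken for a name from the list of things; names that differ only in an ending like _2 or _b are one class to them, and where a whole thing is asked for, a point or a joint stands for the part that bears it (a point fixed in the world has none). Each returns a list of dicts, best first, with "score" (0 to 1); they miss things now and then, are a little off and sometimes report something else, mostly with a low value. They report only what shows in the picture. A call takes as long as a camera call.
- spotter.cut_out(name, camera): "mask" (400x640 bool, what is visible of it) and "rect" ([left, top, width, height] in pixels, round what is visible of it).
The state is a dict: "time_s": time; "joint_positions": joint angles; "qvel": joint speeds; "tau": joint torques, N m; "position": TCP position; "tcp_rot": TCP orientation; "force": force on the tool from outside, world axes, zero at the start; "moment": the same for the moment, N m; "opening": opening from 0.0 (shut) to 1.0 (fully open).
Only numpy, scipy, OpenCV 4.12 (cv2) and the standard library are available. Lean on these libraries where they do the work, as an engineer would, in place of code of your own. Each camera call takes 0.05 s, during which the arm holds its last target.

TASK

Fold the empty crate flat by pushing its walls over inward with the fingertips: first both short end walls, then the two long side walls down over them, each pressed fully flat. Only push: do not lift or tip the crate, let it stay where it stands on the table, and leave the can, bottle and jar alone.

Things in the scene. Friction and masses are not known exactly. Their poses are not given: they have to be found in the camera images.
- crate: Empty folding crate, black and dark grey plastic, 200 mm (its x) by 300 mm (its y), 132 mm high with walls up, about 1.2 kg, loose on the table. Origin: centre of its underside. A shallow tub (rim 20 mm high at the short ends, 40 mm at the long sides) carries four unlatched hinged walls, 8 mm thick: two END walls (178 mm wide) and two SIDE walls (300 mm wide, 184 mm apart inside).
- end_wall_a (a joint): Angle of the end wall at the crate's +y end: 0 upright, growing as it folds inward, 1.571 flat on the stop. Hinge line runs along the crate's x through the middle of the wall's thickness, at crate y = +146 mm, height 24 mm; the wall rises 108 mm above it. Folds inward only, stays where it is left (stiff hinge, about 0.1 N m: 1 to 2 N at the top edge).
- end_wall_b (a joint): The same for the end wall at the crate's -y end: hinge at crate y = -146 mm, height 24 mm, wall 108 mm.
- side_wall_far (a joint): Angle of the side wall at the crate's +x side: 0 upright, growing as it folds inward, 1.571 flat. Hinge line runs along the crate's y at crate x = +96 mm, height 44 mm; the wall rises 88 mm above it. Same stiff hinge.
- side_wall_near (a joint): The same for the side wall at the crate's -x side (towards the robot): hinge at crate x = -96 mm, height 44 mm, wall 88 mm.
- end_wall_a_top (a point): Middle of the top edge of end wall a (on the wall, 108 mm from its hinge). The end walls start upright or leaning inward by up to 0.3 rad.
- end_wall_b_top (a point): Middle of the top edge of end wall b (108 mm from its hinge).
- side_wall_far_top (a point): Middle of the top edge of the far side wall (88 mm from its hinge). The side walls start upright.
- side_wall_near_top (a point): Middle of the top edge of the near side wall (88 mm from its hinge).
- can: Bystander: food can, 66 mm across, 100 mm high, standing near a corner of the crate. Origin: centre of its underside.
- bottle: Bystander: bottle, 60 mm across, 150 mm high, standing near a corner of the crate. Origin: centre of its underside.
- jar: Bystander: jar, 68 mm across, 90 mm high, standing near a corner of the crate. Origin: centre of its underside.

How it is judged (in metres and radians):
On the way, in this order (a step that is already met when the one before it is completed fails the run):
1. both end walls are folded flat while the side walls still stand (value of joint each of end_wall_a, end_wall_b above 1.45 rad), for 0.1 s.
2. both side walls are folded flat over them (all of step 1 and value of joint each of side_wall_near, side_wall_far above 1.45 rad), for 0.2 s.
At the end, for the whole second after the job is handed in: All four walls lie within 0.12 rad of flat, the crate stands level on the table, at rest, within 60 mm of where it stood (all of step 2 and distance of crate from where it was at the start of the episode below 0.06 m and angle between crate's own z axis and vertical below 0.06 rad and height (world z) of crate below 0.01 m and linear speed of crate below 0.02 m/s); the robot touches nothing.
It fails at once if a side wall is folded (beyond 0.6 rad) before both end walls are down (1.3 rad) (value of joint any of side_wall_near, side_wall_far above 0.6 rad and value of joint any of end_wall_a, end_wall_b below 1.3 rad).
It fails at once if the crate is lifted more than 20 mm or tipped more than 0.2 rad (height (world z) of crate above 0.02 m or angle between crate's own z axis and vertical above 0.2 rad).
It fails at once if the crate is dragged more than 80 mm (distance of crate from where it was at the start of the episode above 0.08 m).
It fails at once if the can, bottle or jar is moved more than 25 mm or tipped (distance of any of can, bottle, jar from where it was at the start of the episode above 0.025 m or angle between any of can, bottle, jar's own z axis and vertical above 0.3 rad).
It also fails if it takes over 64 s, if anything falls off the work surface, if the arm or the gripper's body presses on something with over 40 N, if the wrist force passes 120 N, or if a joint passes its speed limit or range.

## Working session

There is one attempt and no reset: what is moved stays moved. The work goes in short steps, Python scripts to look and compute and a tool call to move; the robot and the scene stay as the last step left them, time stands still between calls to the robot, and variables do not carry over. Pictures are saved under pics/ and viewed, and the job is handed in when it is done.

Besides the shell and the picture viewer there is one more tool, called in YAML: its name, and indented under it one key for each argument. apply_moves: Moves the arm, as the interface text tells. Its arguments: {"type":"object","properties":{"steps":{"type":"array"},"grip":{"type":"number"}},"required":["steps"]}

```bash
ls; mkdir -p pics; python3 - <<'E'
from rig import read_state, imaging
import cv2,json
s=read_state();print(s)
for n in("side","top"):
    im=imaging.capture(n);cv2.imwrite(f"pics/{n}0.png",im[:,:,::-1]);print(n,imaging.camera_params(n))
E
```

```text
pics
{'time_s': 0.0, 'joint_positions': array([-8.58560655e+01,  3.02785872e+01,  8.21565041e+01, -1.30800203e-03,
        6.76896921e+01, -1.02272009e+01]), 'qvel': array([ 0.02548689,  0.03239754, -0.06507865,  0.04136795,  0.07364119,
       -0.00895911]), 'tau': array([-1.63658209e-03, -4.40044284e+01, -1.76590115e+01,  6.32185838e-02,
        5.81821008e-02, -1.62730912e-04]), 'position': array([ 0.15509664, -0.60470639,  0.22957503]), 'tcp_rot': array([[ 2.48210126e-01, -1.78443316e-04,  9.68706200e-01],
       [-9.68703837e-01,  2.17066002e-03,  2.48209921e-01],
       [-2.14702322e-03, -9.99997628e-01,  3.65921073e-04]]), 'force': array([ 0.11967177, -0.47171582, -0.18597559]), 'moment': array([0.00549077, 0.01182407, 0.0411892 ]), 'opening': 0.9959148120813747}
side {'fov_y': 42.72941471356849, 'cx': 327.13335272865805, 'cy': 202.29452616403017, 'dist': array([-0.06846267,  0.        ,  0.        ,  0.        ,  0.        ]), 'R': array([[-0.85869173, -0.51237337,  0.01104679],
       [-0.34729149,  0.56590771, -0.7477547 ],
       [ 0.37687814, -0.64592723, -0.66388318]]), 't': array([0.52180773, 0.28678931, 0.93148866])}
top {'fov_y': 45.0046365605937, 'cx': 319.3668268880829, 'cy': 205.48985712311728, 'dist': array([-0.09230023,  0.        ,  0.        ,  0.        ,  0.        ]), 'R': array([[-0.0068589 , -0.99950005, -0.03086426],
       [-0.98547924,  0.01199284, -0.16937191],
       [ 0.16965739,  0.02925438, -0.98506881]]), 't': array([0.04566927, 0.60960628, 1.09206327])}
```

View pics/side0.png

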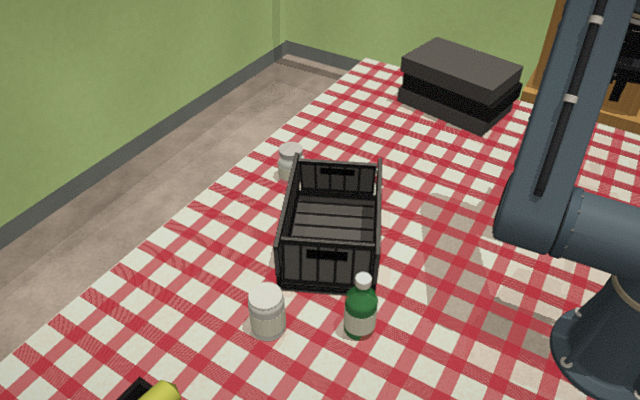

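View pics/top0.png

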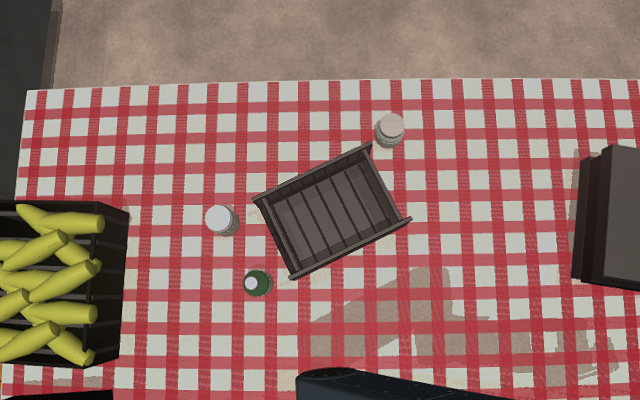

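The top view shows the crate around (330,210), yawed about 30°. One bystander is at (390,130), another at (221,220), and the bottle is at (257,283). I'll zoom in on both views.

```bash
python3 - <<'E'
import cv2
a=cv2.imread("pics/top0.png")[120:310,190:430];cv2.imwrite("pics/topz.png",cv2.resize(a,None,fx=3.3,fy=3.1578,interpolation=cv2.INTER_CUBIC)[:600,:800])
a=cv2.imread("pics/side0.png")[140:350,235:415];cv2.imwrite("pics/sidez.png",cv2.resize(a,None,fx=2.8,fy=2.8,interpolation=cv2.INTER_CUBIC))
E
```

```text
(no output)
```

View pics/topz.png

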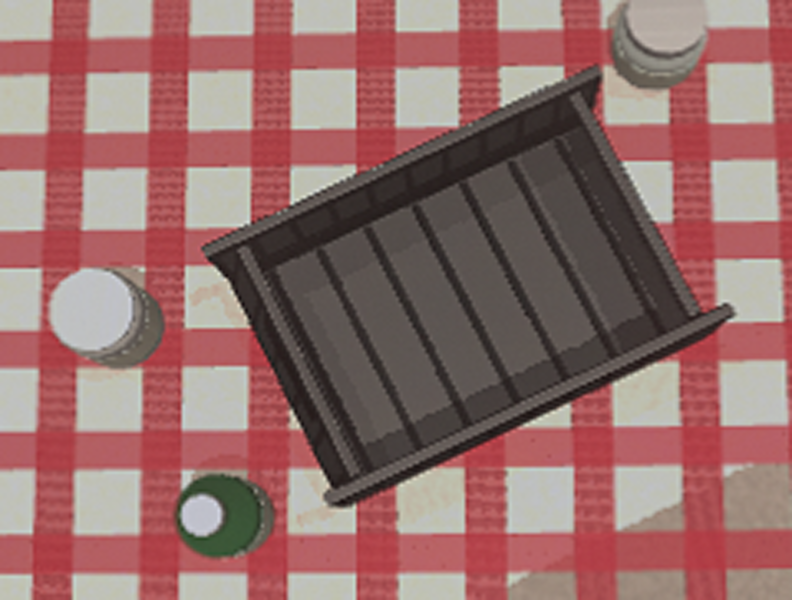

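View pics/sidez.png

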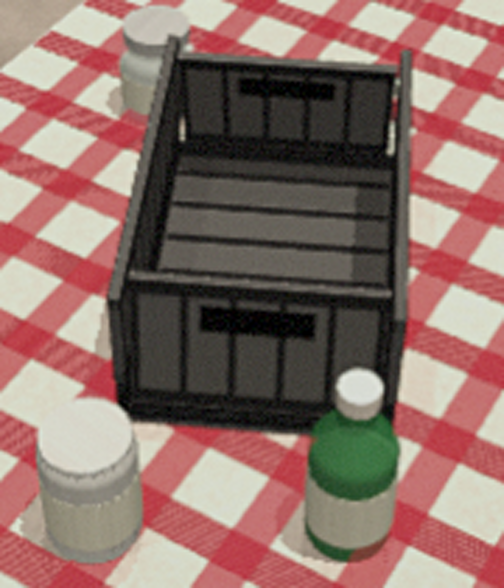

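```bash
cat > h.py <<'E'
import numpy as np,cv2
from rig import read_state,imaging,spotter
def proj(n,P,c=None):
    c=c or imaging.camera_params(n)
    f=200/np.tan(np.radians(c["fov_y"]/2));K=np.array([[f,0,c["cx"]],[0,f,c["cy"]],[0,0,1]])
    rv=cv2.Rodrigues(np.array(c["R"]))[0]
    return cv2.projectPoints(np.float64(P).reshape(-1,1,3),rv,np.float64(c["t"]),K,np.float64(c["dist"]))[0].reshape(-1,2)
def w(p,P):
    c,s=np.cos(p[2]),np.sin(p[2]);P=np.atleast_2d(P)
    return np.c_[p[0]+c*P[:,0]-s*P[:,1],p[1]+s*P[:,0]+c*P[:,1],P[:,2]]
E
python3 - <<'E'
from h import *
from scipy.optimize import least_squares
tp=np.array([[205,248],[600,67],[328,500],[735,312]])/[3.3,3.1578]+[190,120]
T=[[.1,.15,.132],[.1,-.15,.132],[-.1,.15,.132],[-.1,-.15,.132]]
sp=np.array([[112,298],[172,40],[403,318],[408,55]])/2.8+[235,140]
f=lambda p:np.r_[(proj("top",w(p,T))-tp).ravel(),(proj("side",w(p,T))-sp).ravel()]
r=least_squares(f,[.6,0,.4],loss="soft_l1");p=r.x;print(p,np.degrees(p[2]));print(f(p).reshape(-1,2).round(1))
# end walls: top edge mids
def top(sgn,a):return [[-.089,sgn*(.146-.108*np.sin(a)),.024+.108*np.cos(a)],[.089,sgn*(.146-.108*np.sin(a)),.024+.108*np.cos(a)]]
for a in np.arange(0,.31,.1):
  for s in(1,-1):
    print(a,s,[((proj("top",w(p,top(s,a)))-[190,120])*[3.3,3.158]).round().tolist(),((proj("side",w(p,top(s,a)))-[235,140])*2.8).round().tolist()])
c={"can":0.1,"bottle":.15,"jar":.09}
for n in("side","top"):
  imaging.capture(n)
  for k,h in c.items():
    d=spotter.cut_out(k,n)
    print(n,k,[(x["score"],x["rect"]) for x in d[:3]])
np.save("p.npy",p)
E
```

```text
[0.58896705 0.01087291 0.44488483] 25.490023405126315
[[-1.  -0.3]
 [-0.2 -0.8]
 [ 0.   1.6]
 [ 0.4  0.5]
 [-2.3 -0.3]
 [-1.3 -2.5]
 [ 1.2  0.7]
 [ 1.4 -2.2]]
0.0 1 [[[326.0, 488.0], [214.0, 258.0]], [[390.0, 314.0], [123.0, 294.0]]]
0.0 -1 [[[723.0, 302.0], [602.0, 80.0]], [[398.0, 51.0], [181.0, 37.0]]]
0.1 1 [[[341.0, 481.0], [228.0, 252.0]], [[390.0, 303.0], [126.0, 283.0]]]
0.1 -1 [[[709.0, 309.0], [587.0, 87.0]], [[398.0, 59.0], [179.0, 45.0]]]
0.2 1 [[[356.0, 474.0], [243.0, 246.0]], [[390.0, 293.0], [128.0, 273.0]]]
0.2 -1 [[[694.0, 316.0], [573.0, 94.0]], [[398.0, 69.0], [178.0, 54.0]]]
0.30000000000000004 1 [[[371.0, 468.0], [258.0, 240.0]], [[390.0, 285.0], [131.0, 265.0]]]
0.30000000000000004 -1 [[[680.0, 323.0], [559.0, 101.0]], [[397.0, 79.0], [176.0, 65.0]]]
side can [(0.84, [247.5, 284.0, 35.1, 58.2])]
side bottle []
side jar [(0.91, [278.6, 139.5, 27.5, 42.9])]
top can [(0.63, [208.4, 205.7, 29.4, 31.8]), (0.23, [259.4, 196.7, 42.2, 80.6])]
top bottle [(0.63, [242.6, 267.9, 31.0, 28.9])]
top jar [(0.61, [375.5, 111.0, 34.1, 39.5])]
```

```bash
python3 - <<'E'
from h import *
from scipy.optimize import least_squares
p=np.load("p.npy")
rects={"can":(.1,.033,{"side":[247.5,284.0,35.1,58.2],"top":[208.4,205.7,29.4,31.8]}),"jar":(.09,.034,{"side":[278.6,139.5,27.5,42.9],"top":[375.5,111,34.1,39.5]}),"bottle":(.15,.03,{"top":[242.6,267.9,31.0,28.9],"side":[344,272,33,66]})}
t=np.linspace(0,6.28,40)
for k,(h,r,d) in rects.items():
    def f(q):
        e=[]
        for n,R in d.items():
            hh=[0,h] if k!="bottle" else [0,.09]
            P=np.concatenate([np.c_[q[0]+r*np.cos(t),q[1]+r*np.sin(t),0*t+z] for z in hh]+([np.array([[q[0],q[1],.15]])] if k=="bottle" else []))
            u=proj(n,P);e+=list(np.r_[u.min(0),u.max(0)]-np.r_[R[0],R[1],R[0]+R[2],R[1]+R[3]])
        return np.array(e)
    s=least_squares(f,[.6,0],loss="soft_l1");q=s.x
    c,sn=np.cos(p[2]),np.sin(p[2]);dx,dy=q-p[:2]
    print(k,q.round(3),"crate frame",np.round([c*dx+sn*dy,-sn*dx+c*dy],3),f(q).round(1))
E
```

```text
can [0.574 0.273] crate frame [0.099 0.243] [-0.7 -1.9  3.9  1.8 -5.7 -1.   1.8  0.3]
jar [ 0.794 -0.141] crate frame [ 0.12  -0.225] [-0.4 -0.1  0.2  1.7  1.7  0.5 -0.3 -0.8]
bottle [0.432 0.178] crate frame [-0.07   0.219] [ 2.1  0.3  2.3 -1.8 -1.3  3.2  0.5  1.3]
```

apply_moves:
  grip: 0
  steps:
    - {"x": 30,"y": 26,"z": 0,"spin": 0.1}
    - {"x": 30,"y": 26,"z": 0,"spin": 0.094}
    - {"x": 30,"y": 26,"z": 0,"spin": 0}
    - {"x": 30,"y": 26,"z": 0,"spin": 0}
    - {"x": 30,"y": 26,"z": 0,"spin": 0}
    - {"x": 30,"y": 26,"z": 0,"spin": 0}
    - {"x": 30,"y": 26,"z": 0,"spin": 0}
    - {"x": 30,"y": 26,"z": 0,"spin": 0}
    - {"x": 30,"y": 26,"z": 0,"spin": 0}
    - {"x": 30,"y": 26,"z": 0,"spin": 0}
    - {"x": 30,"y": 26,"z": 0,"spin": 0}
    - {"x": 30,"y": 26,"z": 0,"spin": 0}

```text
time_s: 1.7
position: [0.5229, -0.2868, 0.2324]
tcp_rot: [[0.427, 0.003, 0.904], [-0.904, -0.009, 0.427], [0.009, -1.0, -0.001]]
force: [0.4, -0.6, -0.7]
opening: 0.033
```

```bash
cat >> h.py <<'E'
def plan(pts,step=None):
    """pts crate-frame TCP targets in mm (x,y,tipz); prints deltas from the present pose"""
    p=np.load("p.npy");s=read_state();R=s["tcp_rot"]
    yaw=np.arctan2(-R[1,0],-R[0,0])-np.pi/2
    yaw=(yaw+np.pi/2)%np.pi-np.pi/2
    cur=s["position"]*1000;c,sn=np.cos(p[2]),np.sin(p[2]);d=cur[:2]-p[:2]*1000
    print("t",round(s["time_s"],2),"pos",cur.round(1),"crate",np.round([c*d[0]+sn*d[1],-sn*d[0]+c*d[1],cur[2]-8],1),"yaw err rad",round(p[2]-yaw,3),"F",s["force"].round(1),"open",round(s["opening"],2))
    for q in pts:
        W=w(p,np.array([q])/1000)[0]*1000;W[2]+=8
        print(q,"->",(W-cur).round(1).tolist());cur=W
E
python3 - <<'E'
from h import *
plan([(0,-185,200),(0,-165,108)])
print(read_state()["tcp_rot"].round(3))
E
```

```text
t 1.7 pos [ 522.9 -286.8  232.4] crate [-187.7 -240.2  224.4] yaw err rad 0.003 F [ 0.4 -0.6 -0.7] open 0.03
(0, -185, 200) -> [145.7, 130.7, -24.4]
(0, -165, 108) -> [-8.6, 18.1, -92.0]
[[ 0.427  0.003  0.904]
 [-0.904 -0.009  0.427]
 [ 0.009 -1.    -0.001]]
```

apply_moves:
  steps:
    - {"x": 30,"y": 26,"z": 0,"spin": 0}
    - {"x": 30,"y": 26,"z": 0,"spin": 0}
    - {"x": 30,"y": 26,"z": 0,"spin": 0}
    - {"x": 30,"y": 26,"z": 0,"spin": 0}
    - {"x": 26,"y": 26,"z": -20,"spin": 0}
    - {"x": 0,"y": 0,"z": 0,"spin": 0}

```text
time_s: 2.3
position: [0.6785, -0.1463, 0.2127]
tcp_rot: [[0.432, 0.008, 0.902], [-0.902, -0.01, 0.432], [0.012, -1.0, 0.003]]
force: [-1.4, 0.5, 0.1]
opening: 0.006
```

```bash
python3 - <<'E'
from h import *
plan([(0,-180,200),(0,-180,108)])
for n in("side","top","wrist"): cv2.imwrite(f"pics/{n}1.png",imaging.capture(n)[:,:,::-1])
a=np.vstack([cv2.imread(f"pics/{n}1.png") for n in("side","wrist")]);cv2.imwrite("pics/c1.png",cv2.resize(a,None,fx=.75,fy=.75))
E
```

```text
t 2.3 pos [ 678.5 -146.3  212.7] crate [  13.1 -180.4  204.7] yaw err rad -0.002 F [-1.4  0.5  0.1] open 0.01
(0, -180, 200) -> [-12.0, -5.3, -4.7]
(0, -180, 108) -> [0.0, 0.0, -92.0]
```

View pics/c1.png

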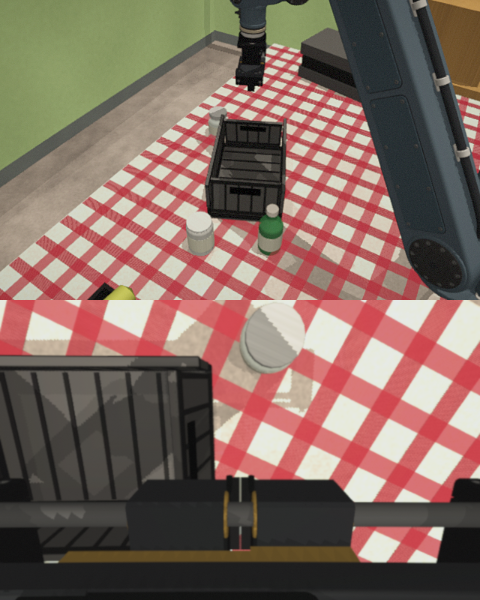

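View pics/top1.png

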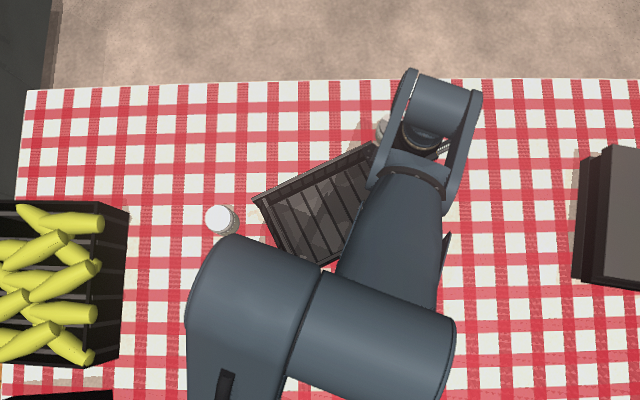

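The side view shows the gripper over the b end, clear of the crate. The wrist view confirms the long side of the body lies along the jaw axis, so along the crate's y. Next I compute the fold arc.

```bash
cat >> h.py <<'E'
def arc(hy,hz,r0,r1,a0,a1,n,half=15,pen=0):
    out=[]
    for k in range(n+1):
        a=a0+(a1-a0)*k/n;r=r0+(r1-r0)*k/n;m=4-pen
        out.append((round(hy-r*np.sin(a)+m*np.cos(a)+half,1),round(hz+r*np.cos(a)+m*np.sin(a),1)))
    return out
E
python3 - <<'E'
from h import *
A=arc(146,24,86,95,.2,1.571,11);print(A)
plan([(0,-180,205),(0,-180,108)]+[(0,-y,z) for y,z in A])
E
```

```text
[(np.float64(147.8), np.float64(109.1)), (np.float64(137.1), np.float64(107.6)), (np.float64(126.5), np.float64(104.7)), (np.float64(116.3), np.float64(100.5)), (np.float64(106.7), np.float64(94.9)), (np.float64(97.7), np.float64(88.2)), (np.float64(89.5), np.float64(80.3)), (np.float64(82.3), np.float64(71.4)), (np.float64(76.3), np.float64(61.5)), (np.float64(71.5), np.float64(50.9)), (np.float64(68.0), np.float64(39.7)), (np.float64(66.0), np.float64(28.0))]
t 2.45 pos [ 677.2 -151.3  216.2] crate [   9.9 -184.4  208.2] yaw err rad 0.002 F [-0.8 -0.2 -1.2] open 0.0
(0, -180, 205) -> [-10.8, -0.3, -3.2]
(0, -180, 108) -> [0.0, 0.0, -97.0]
(0, np.float64(-147.8), np.float64(109.1)) -> [-13.9, 29.1, 1.1]
(0, np.float64(-137.1), np.float64(107.6)) -> [-4.6, 9.7, -1.5]
(0, np.float64(-126.5), np.float64(104.7)) -> [-4.6, 9.6, -2.9]
(0, np.float64(-116.3), np.float64(100.5)) -> [-4.4, 9.2, -4.2]
(0, np.float64(-106.7), np.float64(94.9)) -> [-4.1, 8.7, -5.6]
(0, np.float64(-97.7), np.float64(88.2)) -> [-3.9, 8.1, -6.7]
(0, np.float64(-89.5), np.float64(80.3)) -> [-3.5, 7.4, -7.9]
(0, np.float64(-82.3), np.float64(71.4)) -> [-3.1, 6.5, -8.9]
(0, np.float64(-76.3), np.float64(61.5)) -> [-2.6, 5.4, -9.9]
(0, np.float64(-71.5), np.float64(50.9)) -> [-2.1, 4.3, -10.6]
(0, np.float64(-68.0), np.float64(39.7)) -> [-1.5, 3.2, -11.2]
(0, np.float64(-66.0), np.float64(28.0)) -> [-0.9, 1.8, -11.7]
```

apply_moves:
  steps:
    - {"x": -11,"y": 0,"z": -20,"spin": 0}
    - {"x": 0,"y": 0,"z": -25,"spin": 0}
    - {"x": 0,"y": 0,"z": -25,"spin": 0}
    - {"x": 0,"y": 0,"z": -25,"spin": 0}
    - {"x": 0,"y": 0,"z": 0,"spin": 0}
    - {"x": 0,"y": 0,"z": 0,"spin": 0}

```text
time_s: 3.05
position: [0.6635, -0.1621, 0.1267]
tcp_rot: [[0.418, 0.02, 0.908], [-0.908, -0.021, 0.418], [0.027, -1.0, 0.009]]
force: [-0.1, -0.7, 0.8]
opening: 0.007
```

```bash
python3 - <<'E'
from h import *
plan([(0,-160,110)])
E
```

```text
t 3.05 pos [ 663.5 -162.1  126.7] crate [  -7.2 -188.2  118.7] yaw err rad 0.014 F [-0.1 -0.7  0.8] open 0.01
(0, -160, 110) -> [-5.6, 28.5, -8.7]
```

apply_moves:
  steps:
    - {"x": 0,"y": 15,"z": -8,"spin": 0.014}
    - {"x": -4,"y": 13,"z": -1,"spin": 0}
    - {"x": -5,"y": 12,"z": 1,"spin": 0}
    - {"x": -5,"y": 10,"z": 0,"spin": 0}
    - {"x": -5,"y": 10,"z": -1,"spin": 0}

```text
time_s: 3.55
position: [0.6459, -0.1005, 0.1231]
tcp_rot: [[0.429, 0.03, 0.903], [-0.902, -0.025, 0.43], [0.035, -0.999, 0.017]]
force: [0.4, -1.2, -0.4]
opening: 0.005
```

```bash
python3 - <<'E'
from h import *
plan([(0,-126,105)])
cv2.imwrite("pics/s2.png",imaging.capture("side")[100:300,200:460,::-1].repeat(3,0).repeat(3,1))
E
```

```text
t 3.55 pos [ 645.9 -100.5  123.1] crate [   3.5 -125.   115.1] yaw err rad 0.001 F [ 0.4 -1.2 -0.4] open 0.0
(0, -126, 105) -> [-2.7, -2.4, -10.1]
```

View pics/s2.png

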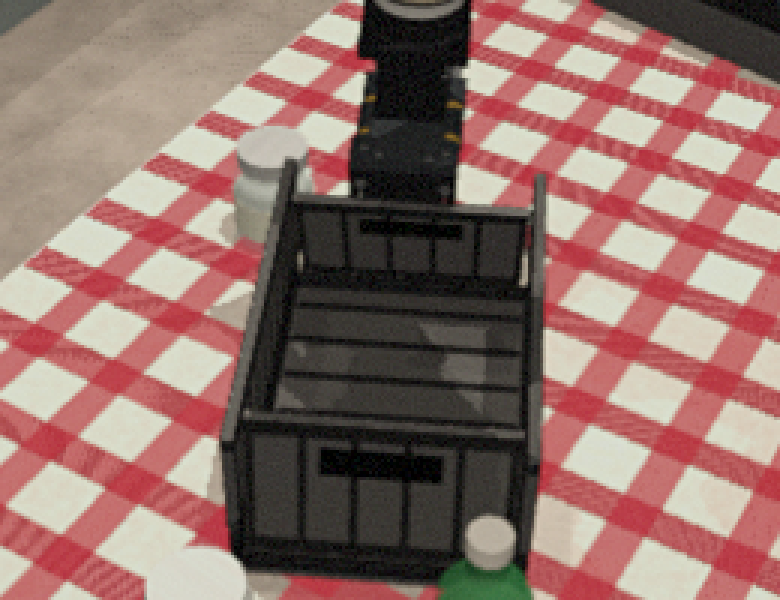

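The b wall is starting to lean: its top edge is near (410,205) in the crop, with the gripper behind it. I'll continue the arc.

apply_moves:
  steps:
    - {"x": -4,"y": 8,"z": -10,"spin": 0}
    - {"x": -5,"y": 9,"z": -8,"spin": 0}
    - {"x": -5,"y": 9,"z": -8,"spin": 0}
    - {"x": -4,"y": 8,"z": -9,"spin": 0}

```text
time_s: 4.0
position: [0.6272, -0.0621, 0.0874]
tcp_rot: [[0.43, 0.034, 0.902], [-0.902, -0.025, 0.431], [0.037, -0.999, 0.02]]
force: [-0.2, -1.1, 0.3]
opening: 0.006
```

```bash
python3 - <<'E'
from h import *
plan([(0,-90,80),(0,-82,71),(0,-74,61),(0,-67,51)])
E
```

```text
t 4.0 pos [627.2 -62.1  87.4] crate [  3.1 -82.3  79.4] yaw err rad -0.0 F [-0.2 -1.1  0.3] open 0.01
(0, -90, 80) -> [0.5, -8.3, 0.6]
(0, -82, 71) -> [-3.4, 7.2, -9.0]
(0, -74, 61) -> [-3.4, 7.2, -10.0]
(0, -67, 51) -> [-3.0, 6.3, -10.0]
```

apply_moves:
  steps:
    - {"x": -2,"y": 2,"z": -10,"spin": 0}
    - {"x": -2,"y": 3,"z": -11,"spin": 0}
    - {"x": -2,"y": 3,"z": -11,"spin": 0}
    - {"x": -2,"y": 3,"z": -11,"spin": 0}

```text
time_s: 4.4
position: [0.6174, -0.049, 0.0397]
tcp_rot: [[0.431, 0.032, 0.902], [-0.902, -0.024, 0.432], [0.035, -0.999, 0.018]]
force: [0.4, -1.2, 1.1]
opening: 0.003
```

```bash
python3 - <<'E'
from h import *
plan([(0,-66,29)])
cv2.imwrite("pics/s3.png",imaging.capture("side")[100:300,200:460,::-1].repeat(3,0).repeat(3,1))
E
```

```text
t 4.4 pos [617.4 -49.   39.7] crate [ -0.  -66.3  31.7] yaw err rad -0.001 F [ 0.4 -1.2  1.1] open 0.0
(0, -66, 29) -> [-0.1, 0.3, -2.7]
```

View pics/s3.png

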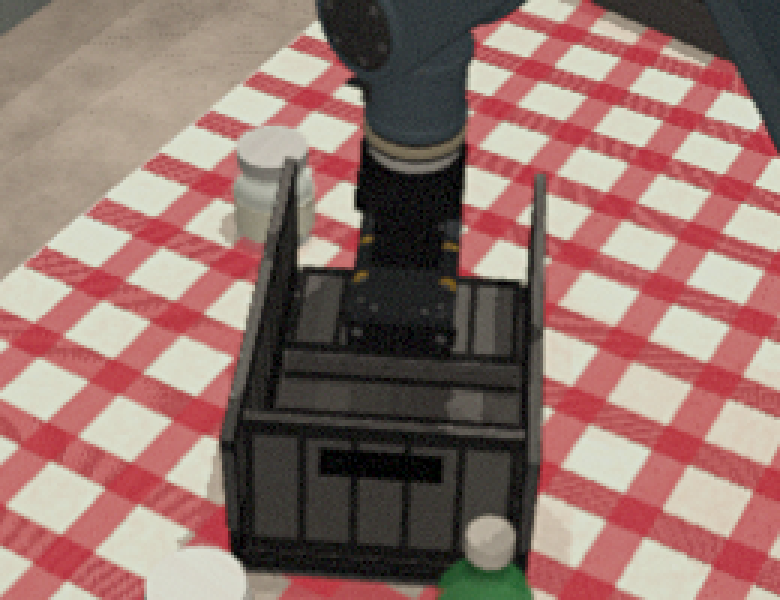

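Wall b is nearly flat, with its free edge near (400,355). The crate hasn't moved. I'll press it the rest of the way.

apply_moves:
  steps:
    - {"x": 0,"y": 0,"z": -3,"spin": 0}
    - {"x": 0,"y": 0,"z": -3,"spin": 0}
    - {"x": 0,"y": 0,"z": -2,"spin": 0}

```text
time_s: 4.75
position: [0.6153, -0.048, 0.0364]
tcp_rot: [[0.431, 0.026, 0.902], [-0.902, -0.022, 0.432], [0.032, -0.999, 0.014]]
force: [-3.2, -0.0, 7.2]
opening: 0.009
```

```bash
python3 - <<'E'
from h import *
plan([])
E
```

```text
t 4.75 pos [615.3 -48.   36.4] crate [ -1.5 -64.5  28.4] yaw err rad -0.001 F [-3.2 -0.   7.2] open 0.01
```

apply_moves:
  steps:
    - {"x": 0,"y": 0,"z": 20,"spin": 0}
    - {"x": 0,"y": 0,"z": 40,"spin": 0}
    - {"x": 0,"y": 0,"z": 40,"spin": 0}
    - {"x": 0,"y": 0,"z": 40,"spin": 0}
    - {"x": -10,"y": 22,"z": 30,"spin": 0}
    - {"x": -14,"y": 30,"z": 10,"spin": 0}
    - {"x": -14,"y": 30,"z": 0,"spin": 0}
    - {"x": -14,"y": 30,"z": 0,"spin": 0}
    - {"x": -14,"y": 30,"z": 0,"spin": 0}
    - {"x": -14,"y": 30,"z": 0,"spin": 0}
    - {"x": -14,"y": 30,"z": 0,"spin": 0}
    - {"x": 0,"y": 0,"z": 0,"spin": 0}

```text
time_s: 5.95
position: [0.5162, 0.1567, 0.2245]
tcp_rot: [[0.423, 0.028, 0.906], [-0.906, -0.022, 0.423], [0.032, -0.999, 0.016]]
force: [0.0, -0.6, 0.0]
opening: 0.006
```

```bash
python3 - <<'E'
from h import *
plan([(0,180,150),(0,180,112)])
print(read_state()["tcp_rot"].round(3))
E
```

```text
t 5.95 pos [516.2 156.7 224.5] crate [ -2.9 163.  216.5] yaw err rad 0.008 F [ 0.  -0.6  0. ] open 0.01
(0, 180, 150) -> [-4.7, 16.6, -66.5]
(0, 180, 112) -> [0.0, 0.0, -38.0]
[[ 0.423  0.028  0.906]
 [-0.906 -0.022  0.423]
 [ 0.032 -0.999  0.016]]
```

apply_moves:
  steps:
    - {"x": -5,"y": 19,"z": -5,"spin": 0.008}
    - {"x": 0,"y": 0,"z": -25,"spin": 0}
    - {"x": 0,"y": 0,"z": -25,"spin": 0}
    - {"x": 0,"y": 0,"z": -25,"spin": 0}
    - {"x": 0,"y": 0,"z": -10,"spin": 0}
    - {"x": 0,"y": 0,"z": 0,"spin": 0}

```text
time_s: 6.55
position: [0.5142, 0.1742, 0.133]
tcp_rot: [[0.43, 0.035, 0.902], [-0.902, -0.023, 0.431], [0.036, -0.999, 0.021]]
force: [0.2, 0.5, 0.7]
opening: 0.004
```

```bash
python3 - <<'E'
from h import *
plan([(0,160,110)])
cv2.imwrite("pics/s4.png",imaging.capture("side")[100:350,200:460,::-1].repeat(3,0).repeat(3,1)[150:])
cv2.imwrite("pics/t4.png",imaging.capture("top")[:,:,::-1])
E
```

```text
t 6.55 pos [514.2 174.2 133. ] crate [  2.8 179.6 125. ] yaw err rad -0.0 F [0.2 0.5 0.7] open 0.0
(0, 160, 110) -> [5.9, -18.9, -15.0]
```

View pics/s4.png

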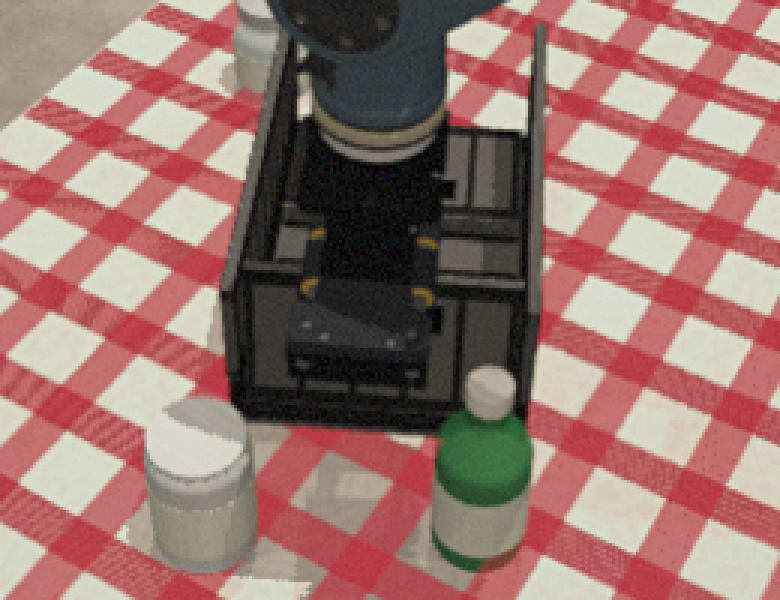

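View pics/t4.png

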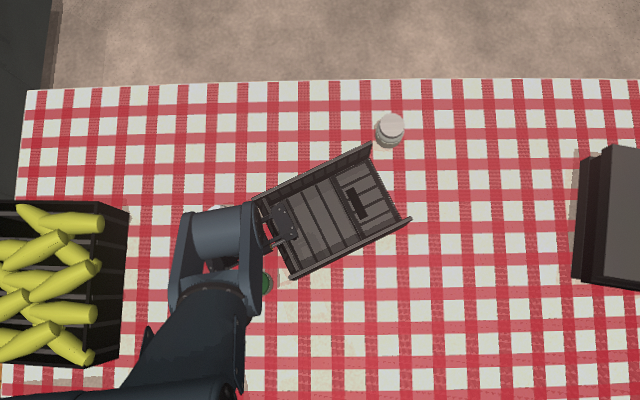

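Wall b lies flat with its handle slot at (357,203) in the top view. The crate and bystanders are unmoved, and the gripper is outside wall a between the can and the bottle. I'll push wall a the same way.

apply_moves:
  steps:
    - {"x": 4,"y": -12,"z": -13,"spin": 0}
    - {"x": 5,"y": -13,"z": -6,"spin": 0}
    - {"x": 5,"y": -11,"z": -4,"spin": 0}
    - {"x": 4,"y": -10,"z": -4,"spin": 0}
    - {"x": 4,"y": -9,"z": -5,"spin": 0}

```text
time_s: 7.15
position: [0.5425, 0.1175, 0.1071]
tcp_rot: [[0.43, 0.049, 0.901], [-0.902, -0.02, 0.432], [0.04, -0.999, 0.036]]
force: [-1.9, 1.2, -0.2]
opening: 0.009
```

```bash
python3 - <<'E'
from h import *
plan([(0,116,100),(0,107,95),(0,98,88),(0,89,80),(0,82,71)])
E
```

```text
t 7.15 pos [542.5 117.5 107.1] crate [  4.  116.2  99.1] yaw err rad -0.001 F [-1.9  1.2 -0.2] open 0.01
(0, 116, 100) -> [-3.5, -1.9, 0.9]
(0, 107, 95) -> [3.9, -8.1, -5.0]
(0, 98, 88) -> [3.9, -8.1, -7.0]
(0, 89, 80) -> [3.9, -8.1, -8.0]
(0, 82, 71) -> [3.0, -6.3, -9.0]
```

apply_moves:
  steps:
    - {"x": 3,"y": -9,"z": -6,"spin": 0}
    - {"x": 3,"y": -8,"z": -8,"spin": 0}
    - {"x": 3,"y": -8,"z": -9,"spin": 0}
    - {"x": 3,"y": -7,"z": -10,"spin": 0}
    - {"x": 2,"y": -4,"z": -11,"spin": 0}
    - {"x": 1,"y": -4,"z": -11,"spin": 0}

```text
time_s: 7.75
position: [0.5608, 0.0728, 0.0487]
tcp_rot: [[0.429, 0.053, 0.902], [-0.902, -0.021, 0.43], [0.041, -0.998, 0.039]]
force: [-0.2, 1.7, 0.7]
opening: 0.007
```

```bash
python3 - <<'E'
from h import *
plan([(0,66,35),(0,66,28)])
E
```

```text
t 7.75 pos [560.8  72.8  48.7] crate [ 1.2 68.  40.7] yaw err rad 0.001 F [-0.2  1.7  0.7] open 0.01
(0, 66, 35) -> [-0.2, -2.3, -5.7]
(0, 66, 28) -> [0.0, 0.0, -7.0]
```

apply_moves:
  steps:
    - {"x": 0,"y": -1,"z": -6,"spin": 0}
    - {"x": 0,"y": 0,"z": -5,"spin": 0}
    - {"x": 0,"y": 0,"z": -3,"spin": 0}
    - {"x": 0,"y": 0,"z": -2,"spin": 0}

```text
time_s: 8.15
position: [0.5607, 0.0711, 0.0364]
tcp_rot: [[0.43, 0.053, 0.901], [-0.902, -0.022, 0.432], [0.043, -0.998, 0.038]]
force: [-3.2, -1.5, 13.1]
opening: 0.005
```

```bash
python3 - <<'E'
from h import *
plan([])
E
```

```text
t 8.15 pos [560.7  71.1  36.4] crate [ 0.4 66.5 28.4] yaw err rad -0.0 F [-3.2 -1.5 13.1] open 0.01
```

apply_moves:
  steps:
    - {"x": 0,"y": 0,"z": 20,"spin": 0}
    - {"x": 0,"y": 0,"z": 40,"spin": 0}
    - {"x": 0,"y": 0,"z": 40,"spin": 0}
    - {"x": 0,"y": 0,"z": 40,"spin": 0}
    - {"x": 10,"y": -15,"z": 30,"spin": 0}
    - {"x": 30,"y": -10,"z": 10,"spin": 0}
    - {"x": 30,"y": -5,"z": 0,"spin": 0}
    - {"x": 30,"y": 0,"z": 0,"spin": 0}
    - {"x": 30,"y": 10,"z": 0,"spin": 0}
    - {"x": 20,"y": 10,"z": 0,"spin": 0}
    - {"x": 10,"y": 5,"z": 0,"spin": 0}
    - {"x": 0,"y": 0,"z": 0,"spin": 0}

```text
time_s: 9.35
position: [0.7193, 0.0692, 0.2226]
tcp_rot: [[0.437, 0.047, 0.898], [-0.899, -0.024, 0.438], [0.042, -0.999, 0.032]]
force: [-0.0, 0.1, -0.4]
opening: 0.007
```

```bash
python3 - <<'E'
from h import *
plan([(135,0,200),(135,0,115)])
cv2.imwrite("pics/s5.png",imaging.capture("side")[100:350,200:460,::-1].repeat(3,0).repeat(3,1)[150:])
cv2.imwrite("pics/t5.png",imaging.capture("top")[:,:,::-1])
A=arc(96,44,72,80,0,1.571,10,half=10);print(A)
E
```

```text
t 9.35 pos [719.3  69.2 222.6] crate [142.8  -3.5 214.6] yaw err rad -0.008 F [-0.   0.1 -0.4] open 0.01
(135, 0, 200) -> [-8.5, -0.2, -14.6]
(135, 0, 115) -> [0.0, 0.0, -85.0]
[(np.float64(110.0), np.float64(116.0)), (np.float64(98.6), np.float64(116.5)), (np.float64(87.1), np.float64(115.2)), (np.float64(75.8), np.float64(112.1)), (np.float64(65.0), np.float64(107.2)), (np.float64(55.1), np.float64(100.6)), (np.float64(46.2), np.float64(92.4)), (np.float64(38.7), np.float64(82.8)), (np.float64(32.7), np.float64(72.0)), (np.float64(28.4), np.float64(60.3)), (np.float64(26.0), np.float64(48.0))]
```

View pics/s5.png

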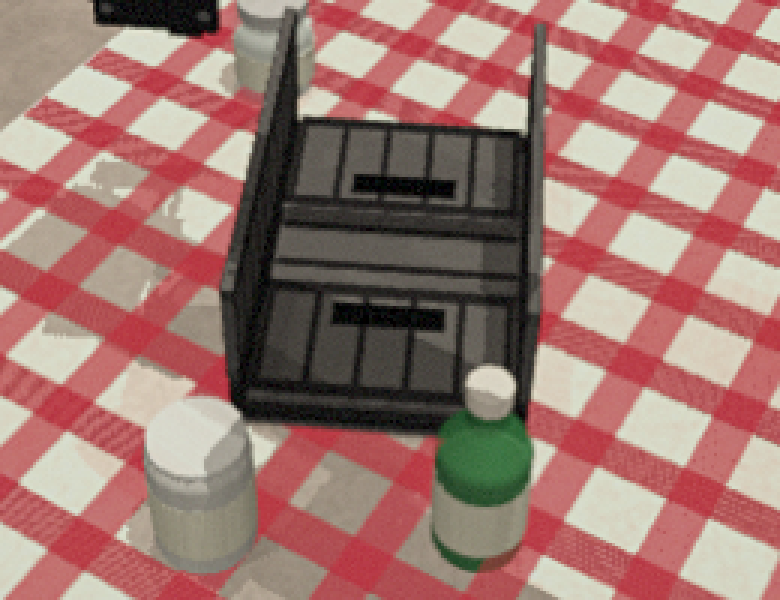

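View pics/t5.png

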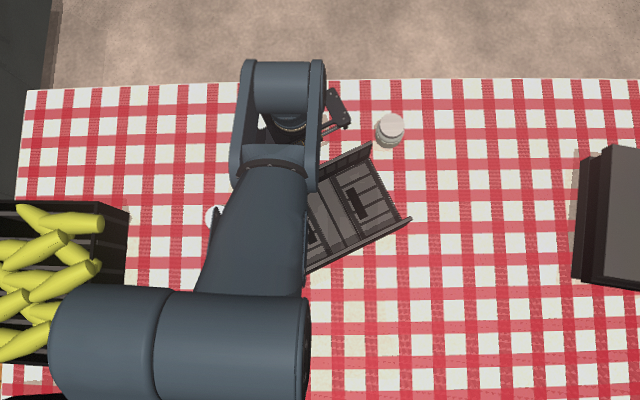

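Both end walls are flat (slots at (403,187) and (388,317) in the crop), and both side walls are upright. I'll descend outside the far wall.

apply_moves:
  steps:
    - {"x": -5,"y": 0,"z": -20,"spin": 0}
    - {"x": 0,"y": 0,"z": -25,"spin": 0}
    - {"x": 0,"y": 0,"z": -25,"spin": 0}
    - {"x": 0,"y": 0,"z": -25,"spin": 0}
    - {"x": 0,"y": 0,"z": -7,"spin": 0}
    - {"x": 0,"y": 0,"z": 0,"spin": 0}

```text
time_s: 10.05
position: [0.7065, 0.0671, 0.1195]
tcp_rot: [[0.436, 0.042, 0.899], [-0.899, -0.025, 0.438], [0.041, -0.999, 0.027]]
force: [0.7, -1.4, 0.2]
opening: 0.004
```

```bash
python3 - <<'E'
from h import *
A=[(round(float(a),1),0,round(float(b),1)) for a,b in arc(96,44,72,80,0,1.571,10,half=10)]
A=[(a,0,b) for a,_,b in A]
plan(A)
E
```

```text
t 10.05 pos [706.5  67.1 119.5] crate [130.3   0.2 111.5] yaw err rad -0.007 F [ 0.7 -1.4  0.2] open 0.0
(110.0, 0, 116.0) -> [-18.2, -8.9, 4.5]
(98.6, 0, 116.5) -> [-10.3, -4.9, 0.5]
(87.1, 0, 115.2) -> [-10.4, -4.9, -1.3]
(75.8, 0, 112.1) -> [-10.2, -4.9, -3.1]
(65.0, 0, 107.2) -> [-9.7, -4.6, -4.9]
(55.1, 0, 100.6) -> [-8.9, -4.3, -6.6]
(46.2, 0, 92.4) -> [-8.0, -3.8, -8.2]
(38.7, 0, 82.8) -> [-6.8, -3.2, -9.6]
(32.7, 0, 72.0) -> [-5.4, -2.6, -10.8]
(28.4, 0, 60.3) -> [-3.9, -1.9, -11.7]
(26.0, 0, 48.0) -> [-2.2, -1.0, -12.3]
```

apply_moves:
  steps:
    - {"x": -12,"y": -6,"z": 2,"spin": 0}
    - {"x": -10,"y": -5,"z": 1,"spin": 0}
    - {"x": -10,"y": -5,"z": 0,"spin": 0}
    - {"x": -10,"y": -5,"z": -2,"spin": 0}
    - {"x": -10,"y": -5,"z": -3,"spin": 0}

```text
time_s: 10.55
position: [0.6576, 0.0406, 0.1243]
tcp_rot: [[0.436, 0.059, 0.898], [-0.899, -0.025, 0.438], [0.048, -0.998, 0.042]]
force: [0.7, 1.4, 0.1]
opening: 0.004
```

```bash
python3 - <<'E'
from h import *
plan([(65,0,107)])
E
```

```text
t 10.55 pos [657.6  40.6 124.3] crate [ 74.7  -2.7 116.3] yaw err rad -0.006 F [0.7 1.4 0.1] open 0.0
(65, 0, 107) -> [-9.9, -1.8, -9.3]
```

apply_moves:
  steps:
    - {"x": -8,"y": -2,"z": -9,"spin": 0}
    - {"x": -8,"y": -3,"z": -9,"spin": 0}
    - {"x": -8,"y": -3,"z": -10,"spin": 0}
    - {"x": -6,"y": -3,"z": -11,"spin": 0}

```text
time_s: 10.95
position: [0.6295, 0.0274, 0.0927]
tcp_rot: [[0.434, 0.074, 0.898], [-0.899, -0.027, 0.437], [0.056, -0.997, 0.055]]
force: [-0.1, 1.0, 1.3]
opening: 0.007
```

```bash
python3 - <<'E'
from h import *
plan([(39,0,83),(33,0,72),(28,0,60)])
cv2.imwrite("pics/s6.png",imaging.capture("side")[100:350,200:460,::-1].repeat(3,0).repeat(3,1)[150:])
E
```

```text
t 10.95 pos [629.5  27.4  92.7] crate [43.7 -2.5 84.7] yaw err rad -0.005 F [-0.1  1.   1.3] open 0.01
(39, 0, 83) -> [-5.3, 0.3, -1.7]
(33, 0, 72) -> [-5.4, -2.6, -11.0]
(28, 0, 60) -> [-4.5, -2.2, -12.0]
```

View pics/s6.png

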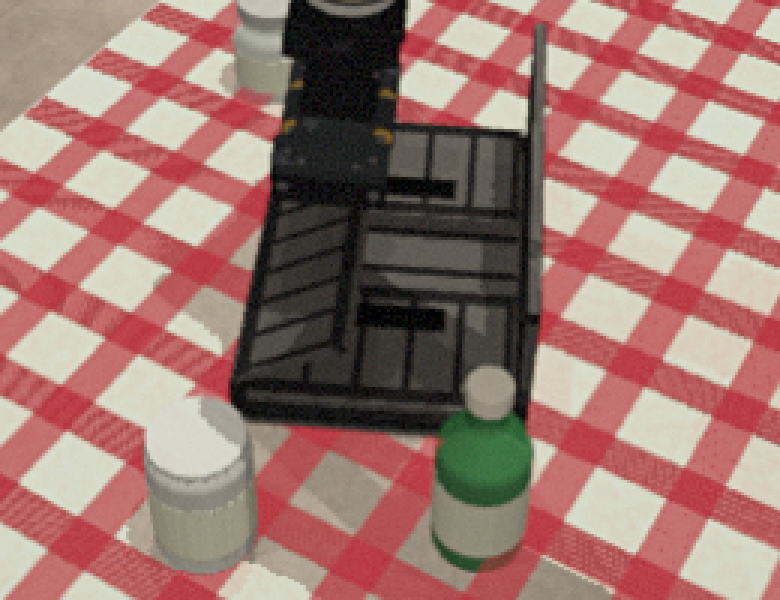

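The far wall is folding well, about 60° over with its edge at (345,280). I'll carry on.

apply_moves:
  steps:
    - {"x": -4,"y": 0,"z": -10,"spin": 0}
    - {"x": -4,"y": -1,"z": -10,"spin": 0}
    - {"x": -4,"y": -1,"z": -11,"spin": 0}
    - {"x": -2,"y": -1,"z": -6,"spin": 0}

```text
time_s: 11.4
position: [0.6159, 0.0231, 0.0562]
tcp_rot: [[0.433, 0.08, 0.898], [-0.899, -0.028, 0.436], [0.06, -0.996, 0.06]]
force: [-5.9, 5.7, 38.8]
opening: 0.004
```

```bash
python3 - <<'E'
from h import *
plan([(26,0,48)])
E
```

```text
t 11.4 pos [615.9  23.1  56.2] crate [29.6 -0.6 48.2] yaw err rad -0.004 F [-5.9  5.7 38.8] open 0.0
(26, 0, 48) -> [-3.5, -1.0, -0.2]
```

apply_moves:
  steps:
    - {"x": 0,"y": 0,"z": 20,"spin": 0}
    - {"x": 0,"y": 0,"z": 40,"spin": 0}
    - {"x": 0,"y": 0,"z": 40,"spin": 0}
    - {"x": 0,"y": 0,"z": 40,"spin": 0}
    - {"x": -15,"y": -7,"z": 20,"spin": 0}
    - {"x": -30,"y": -14,"z": 0,"spin": 0}
    - {"x": -30,"y": -14,"z": 0,"spin": 0}
    - {"x": -30,"y": -14,"z": 0,"spin": 0}
    - {"x": -30,"y": -14,"z": 0,"spin": 0}
    - {"x": -10,"y": -5,"z": 0,"spin": 0}
    - {"x": 0,"y": 0,"z": 0,"spin": 0}

```text
time_s: 12.5
position: [0.4632, -0.0453, 0.2191]
tcp_rot: [[0.436, 0.076, 0.897], [-0.898, -0.028, 0.439], [0.058, -0.997, 0.056]]
force: [0.2, -0.5, 0.1]
opening: 0.003
```

```bash
python3 - <<'E'
from h import *
plan([(-140,0,200)])
cv2.imwrite("pics/s7.png",imaging.capture("side")[100:350,200:460,::-1].repeat(3,0).repeat(3,1)[150:])
E
```

```text
t 12.5 pos [463.2 -45.3 219.1] crate [-137.7    3.4  211.1] yaw err rad -0.007 F [ 0.2 -0.5  0.1] open 0.0
(-140, 0, 200) -> [-0.6, -4.0, -11.1]
```

View pics/s7.png

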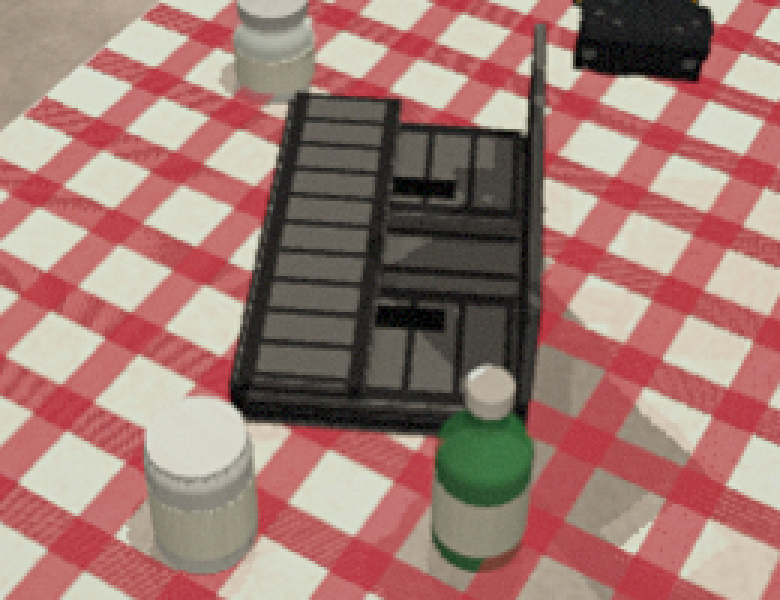

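The far wall is flat, and the gripper is outside the near wall. I'll descend and push.

apply_moves:
  steps:
    - {"x": 0,"y": -3,"z": -20,"spin": 0}
    - {"x": -1,"y": 0,"z": -25,"spin": 0}
    - {"x": -1,"y": 0,"z": -25,"spin": 0}
    - {"x": -1,"y": 0,"z": -20,"spin": 0}
    - {"x": 0,"y": 0,"z": -4,"spin": 0}
    - {"x": 0,"y": 0,"z": 0,"spin": 0}

```text
time_s: 13.15
position: [0.4737, -0.0484, 0.1232]
tcp_rot: [[0.438, 0.092, 0.894], [-0.896, -0.031, 0.442], [0.069, -0.995, 0.069]]
force: [-0.3, -0.2, 0.4]
opening: 0.007
```

```bash
python3 - <<'E'
from h import *
plan([(-110,0,116)])
E
```

```text
t 13.15 pos [473.7 -48.4 123.2] crate [-129.6   -3.9  115.2] yaw err rad -0.01 F [-0.3 -0.2  0.4] open 0.01
(-110, 0, 116) -> [16.0, 11.9, 0.8]
```

apply_moves:
  steps:
    - {"x": 10,"y": 7,"z": 0,"spin": 0}
    - {"x": 10,"y": 6,"z": 0,"spin": 0}
    - {"x": 10,"y": 5,"z": 0,"spin": 0}
    - {"x": 10,"y": 5,"z": -3,"spin": 0}
    - {"x": 9,"y": 4,"z": -3,"spin": 0}

```text
time_s: 13.65
position: [0.5282, -0.0191, 0.1198]
tcp_rot: [[0.439, 0.096, 0.893], [-0.896, -0.033, 0.443], [0.072, -0.995, 0.071]]
force: [-2.3, -0.5, -0.1]
opening: 0.006
```

```bash
python3 - <<'E'
from h import *
plan([(-65,0,107),(-55,0,100),(-46,0,92),(-39,0,83),(-33,0,72)])
E
```

```text
t 13.65 pos [528.2 -19.1 119.8] crate [-67.8  -0.9 111.8] yaw err rad -0.011 F [-2.3 -0.5 -0.1] open 0.01
(-65, 0, 107) -> [2.1, 2.0, -4.8]
(-55, 0, 100) -> [9.0, 4.3, -7.0]
(-46, 0, 92) -> [8.1, 3.9, -8.0]
(-39, 0, 83) -> [6.3, 3.0, -9.0]
(-33, 0, 72) -> [5.4, 2.6, -11.0]
```

apply_moves:
  steps:
    - {"x": 8,"y": 4,"z": -9,"spin": 0}
    - {"x": 7,"y": 4,"z": -9,"spin": 0}
    - {"x": 6,"y": 3,"z": -10,"spin": 0}
    - {"x": 5,"y": 3,"z": -11,"spin": 0}

```text
time_s: 14.05
position: [0.5597, -0.0037, 0.0794]
tcp_rot: [[0.439, 0.103, 0.893], [-0.895, -0.034, 0.444], [0.076, -0.994, 0.077]]
force: [-1.7, -1.2, 0.7]
opening: 0.007
```

```bash
python3 - <<'E'
from h import *
plan([(-33,0,72),(-28,0,60),(-26,0,49)])
cv2.imwrite("pics/s8.png",imaging.capture("side")[100:350,200:460,::-1].repeat(3,0).repeat(3,1)[150:])
E
```

```text
t 14.05 pos [559.7  -3.7  79.4] crate [-32.7  -0.6  71.4] yaw err rad -0.011 F [-1.7 -1.2  0.7] open 0.01
(-33, 0, 72) -> [-0.6, 0.4, 0.6]
(-28, 0, 60) -> [4.5, 2.2, -12.0]
(-26, 0, 49) -> [1.8, 0.9, -11.0]
```

View pics/s8.png

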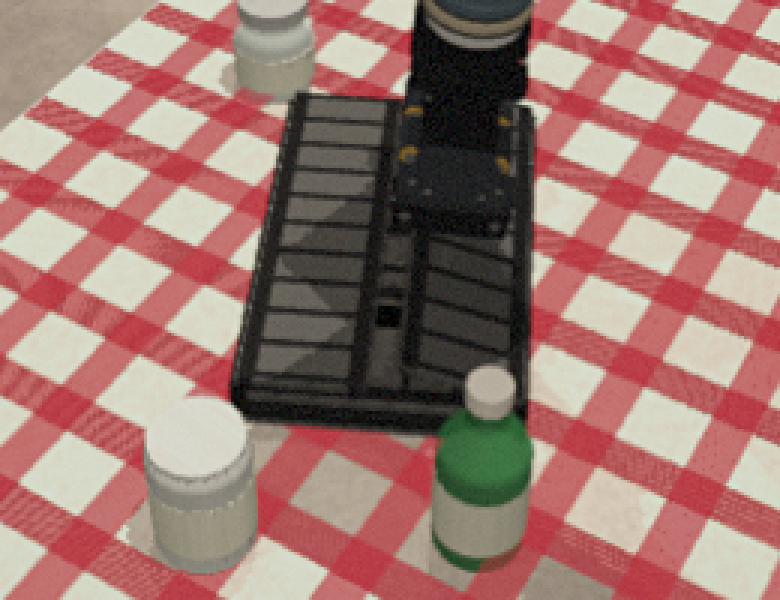

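The near wall is well over, with its edge at (415,300). I'll finish more gently than I did on the far wall.

apply_moves:
  steps:
    - {"x": 2,"y": 1,"z": -10,"spin": 0}
    - {"x": 1,"y": 1,"z": -8,"spin": 0}
    - {"x": 0,"y": 0,"z": -4,"spin": 0}
    - {"x": 0,"y": 0,"z": -3,"spin": 0}

```text
time_s: 14.5
position: [0.5636, -0.0011, 0.0563]
tcp_rot: [[0.439, 0.103, 0.893], [-0.895, -0.034, 0.444], [0.076, -0.994, 0.078]]
force: [-9.1, 1.6, 37.5]
opening: 0.003
```

```bash
python3 - <<'E'
from h import *
plan([])
E
```

```text
t 14.5 pos [563.6  -1.1  56.3] crate [-28.1   0.1  48.3] yaw err rad -0.011 F [-9.1  1.6 37.5] open 0.0
```

It's on the stop, with the tip at 48 mm and 37 N. I'll hold briefly, then lift off and move clear.

apply_moves:
  steps:
    - {"x": 0,"y": 0,"z": 0,"spin": 0}
    - {"x": 0,"y": 0,"z": 15,"spin": 0}
    - {"x": 0,"y": 0,"z": 30,"spin": 0}
    - {"x": 0,"y": 0,"z": 40,"spin": 0}
    - {"x": 0,"y": 0,"z": 40,"spin": 0}
    - {"x": 0,"y": 0,"z": 40,"spin": 0}
    - {"x": -10,"y": -40,"z": 10,"spin": 0}
    - {"x": -10,"y": -40,"z": 0,"spin": 0}
    - {"x": -10,"y": -40,"z": 0,"spin": 0}
    - {"x": -10,"y": -40,"z": 0,"spin": 0}
    - {"x": -10,"y": -40,"z": 0,"spin": 0}
    - {"x": 0,"y": 0,"z": 0,"spin": 0}

```text
time_s: 15.7
position: [0.5083, -0.2071, 0.2376]
tcp_rot: [[0.44, 0.106, 0.892], [-0.894, -0.036, 0.446], [0.079, -0.994, 0.079]]
force: [0.1, -0.2, 0.1]
opening: 0.004
```

```bash
python3 - <<'E'
from h import *
plan([])
cv2.imwrite("pics/s9.png",imaging.capture("side")[100:350,200:460,::-1].repeat(3,0).repeat(3,1)[150:])
cv2.imwrite("pics/t9.png",imaging.capture("top")[:,:,::-1])
p=np.load("p.npy")
T=[[sx*.1,sy*.15,.044] for sx in(1,-1) for sy in(1,-1)]
print(((proj("side",w(p,T))-[200,100])*3-[0,150]).round(), proj("top",w(p,T)).round())
E
```

```text
t 15.7 pos [ 508.3 -207.1  237.6] crate [-166.6 -162.1  229.6] yaw err rad -0.012 F [ 0.1 -0.2  0.1] open 0.0
[[226. 380.]
 [289.  94.]
 [529. 404.]
 [537. 111.]] [[257. 205.]
 [369. 151.]
 [293. 281.]
 [407. 225.]]
```

View pics/s9.png

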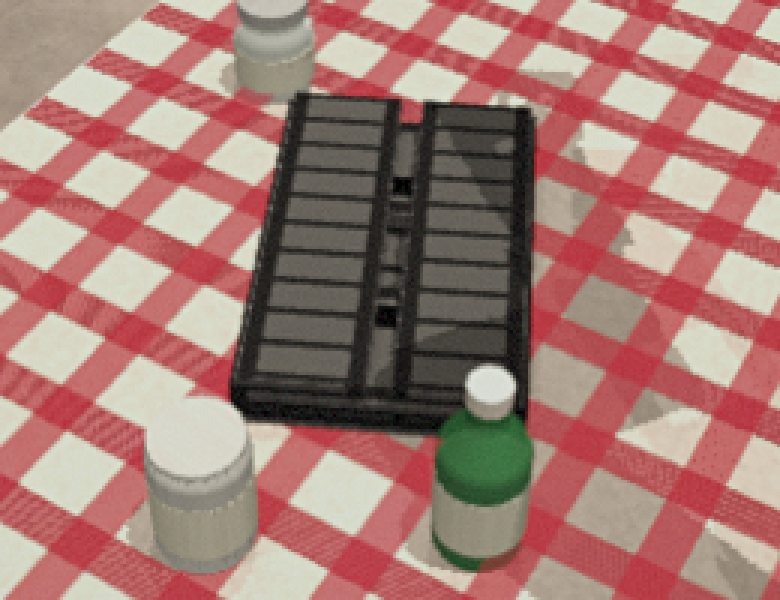

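View pics/t9.png

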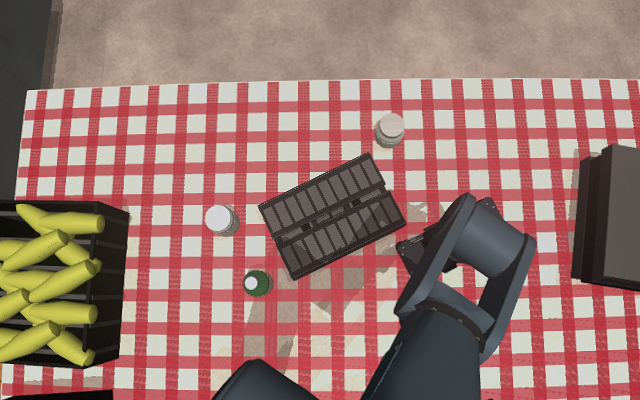

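All four walls are flat. The crate's corners in the top view, about (259,205), (370,153), (293,279) and (405,225), match the fit to the starting pose. The bystanders haven't moved and the arm is clear, so I'm handing in.

```bash
python3 -c "
from rig import job;print(job.hand_in())"
```

```text
the job is handed in; nothing more can be done
None
```

The crate is folded flat and the job is handed in; no verdict was reported. I pushed over end wall b, then end wall a, then the far and near side walls with the closed fingertips. Each was pressed onto its stop, with the fingertips stopping at 28 mm for the end walls and 48 mm for the side walls. The robot's clock stood at about 16 s.

**Last checks:**
- **Walls:** the final side and top pictures show all four walls flat. This is from the pictures and the stop heights; the joint angles themselves can't be read.
- **Crate:** its corners match the start-pose fit to within about 2 px in the top view. In the side view they are up to about 4 px off, and the original fit was already off by 2–3 px there.
- **Bystanders:** the can, bottle and jar stand where they were, and the arm is clear at near-zero force.

**Not as planned:**
- **Pressing force:** the final press on each side wall reached about 38 N vertically, against 7–13 N on the end walls.
- **Tool tilt:** the tool had drifted about 6° from vertical by the end, because the moves only allow correcting the turn about the vertical. I saw no effect from it.

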